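Pack the grey pine tree into the spring-lid case

ROBOT

A 7-joint arm with a two-finger parallel gripper is mounted at the origin on the work surface. World frame = base frame: x ahead of the robot, y to its left, z up, the work surface at z = 0. Lengths are in m, angles in rad, forces in N, time in s.
With the tool pointing down it reaches from about 0.35 to 0.9 m from the base axis. Payload 7.2 kg.
Tool frame: the origin (TCP) lies between the finger pads; the fingertips stand 19 mm ahead of it and the grasp point (between the pads) is the TCP (nose_length is the distance from the TCP to the fingertips, in m); y points along the fingers, z is the direction in which the jaws open and shut, and the axes are right-handed (so a half turn about y gives the same grasp; the last joint's range is limited). The gripper opens to 88 mm and grips with 3 to 60 N. Pads are 20 mm wide; open, the fingers measure 115 mm over their backs; the gripper's body (75 mm by 178 mm) begins 61 mm behind the grasp point.
Start: joints at [1.167, 0.411, -0.013, 1.596, 0.006, 1.134, -0.082], TCP at [0.206, -0.59, 0.242] pointing down, gripper open.
Joint ranges: [-2.95, 2.95], [-0.29, 1.99], [-1.47, 1.44], [0.14, 2.54], [-1.03, 4.17], [0.13, 1.85], [-2.86, 2.86]. Speed limits (rad/s): [2.39, 2.39, 3.01, 3.01, 3.14, 3.14, 3.14].

INTERFACE

Orientations are given as a 3x3 rotation matrix whose columns are the frame's x, y, z axes.
In Python, from bench import get_obs, get_image, close_job, nose_length gives the robot as it stands. The module is installed in compiled form; this text tells all that it offers.
- The arm moves only by the shell command python3 -m jog 'ROWS' [FORCE]. ROWS is JSON, a list of rows, each an object with "dp": the shift along the tool's x, y, z in cm, a list of three; "turn": the turn about the tool's y in rad; "gripper": the opening, from 0 (shut) to 1 (fully open). A call has exactly 5 rows; each row shifts and turns the commanded pose from where the row before left it, along the tool's axes as they then stand; what a row does not reach is not made up. A row lasts 1/12 s, in which the tool goes at most 41.7 mm and 7.16 degrees, less where a joint would pass 70% of its speed; a pose out of reach is approached as far as the arm can. A call with a gripper value outside its range is refused whole. The fingers move at their own pace and stop on an object; FORCE is the grip in N (left out, the last holds). Time passes only in rows, so rows that do not move let the fingers close, or fill a call up. It gives the time, the measured TCP pose, the force and the opening at its end, in the units of the state.
- get_obs(): the state, without advancing time (a new reading comes with each control period).
- get_image(name): name is "scene" or "top" or "wrist"; returns a dict with "img" (384x512x3 uint8, red, green, blue), "vfov" (degrees; the focal length in pixels is half the picture's height over the tangent of half this angle, whatever the lens; pixels are square), "cx", "cy" (the principal point, pixels), "xyz" and "attitude" of the camera in the world; the wrist camera has in their place "T_tool_cam" (4x4, takes a point from camera to tool coordinates, whose origin is the TCP and whose axes are the tool frame's). Camera axes: x right, y up, looking along -z (the intrinsics and any distortion apply to the point x, -y, -z); pixel columns grow to the right and rows downward; lengths in m; the calibration is good to about 2 mm. A picture is of the moment at which its call begins: read the wrist's pose just before it. There is no depth.
- close_job(): hands the job in, once; it reports no verdict.
The state is a dict: "time": time; "joints": joint angles; "qd": joint speeds; "joint_efforts": joint torques, N m; "tool_pos": TCP position; "orientation": TCP orientation; "ft_force": force on the tool from outside, world axes, zero at the start; "moment": the same for the moment, N m; "finger_gap": finger opening in m.
Only numpy, scipy, OpenCV 4.12 (cv2) and the standard library are available. Lean on these libraries where they do the work, as an engineer would, in place of code of your own. Each camera call takes 0.05 s, during which the arm holds its last target. There are 200 camera calls.

TASK

Slide the orange thumb latch of the blue case sideways so that its cover springs fully open, then turn the yellow lug of the hinge collar until it is in line with the green locked mark. After that, stand the small grey pine tree upright on the floor of the open compartment, setting it down gently, and let go; leave the cover open, the collar at its mark, and the other things on the board where they are.

Things in the scene. Friction and masses are not known exactly. Their poses are not given: they have to be found in the camera images.
- case: Blue plastic miniatures case, fixed, yawed within 0.3 rad. Frame: origin on the board, z up. Spans x -115..100, y -75..70 mm, 55 mm high. Latch ledge (31 mm wide) along -y; hinge along +y, axis parallel to x at y 68, z 60 mm; solid end block x -115..-36 mm with the lock collar at its +y corner. Compartment under the cover: inside x -36..92, y -44..60 mm.
- compartment_floor (a point): Centre of the compartment floor (128 x 104 mm inside), 6 mm above the board, at x 28, y 8 mm of the case; axes as the case. Walls reach 52 to 55 mm above the board.
- cover (a joint): Angle of the light grey cover (132 x 100 x 4 mm plate, closed at z 55-59 mm) about the hinge, rad: 0 closed, 1.95 fully open, leaning back past upright, its top about 170 mm above the board. A weak spring swings it up by itself when the latch clears its catch tab, and holds it open. While latched it cannot be lifted.
- cover_edge (a point): Middle of the cover's free edge (closed: at x = 30, y = -40 mm of the case); an orange catch tab 12 mm wide sticks out 10 mm further under the latch's tongue.
- latch (a joint): Slide of the orange thumb latch, m: 0 latched, 0.020 end stop; grows towards the -x end of the case (a white arrow on the ledge points that way). The cover is freed at about 0.014. A spring of 2 N returns it when let go; it need not stay slid.
- latch_thumb (a point): Top centre of the latch's thumb block, 79 mm above the board, at x 30, y -63 mm of the case when latched; axes as the case. The block is 12 mm along x, 16 mm along y, 24 mm high above the ledge; its tongue (14 mm along x, 60-64 mm above the board) points to +y. The ledge is free on both sides of it in x.
- collar (a joint): Turn of the aluminium lock collar about the hinge axis, rad: 0 = lug at the red mark, leaning 0.75 rad from upright to the outside (+y); grows as the lug swings over towards the case (-y); 1.25 = in line with the green locked mark, leaning 0.5 rad towards -y; stop at 1.6, past the mark. Stays where left; about 1 N at the lug's end turns it. The cover does not move it.
- collar_axis (a point): Point on the hinge axis at the middle of the collar (x -80, y 68 mm of the case), 60 mm above the board; axes as the case. Collar 26 mm in diameter, 20 mm long in x; the end of the cover is 44 mm away towards +x.
- collar_lug (a point): Middle of the outer end of the yellow lug, 43 mm from the hinge axis. The lug is a flat radial bar 8 mm thick (in the turning direction), 16 mm wide (along x), with a black line along its middle; it can be pushed from either side.
- locked_mark (a point): Green bar on the rim of the fixed white mark disc (36 mm diameter, coaxial with the collar, next to it on its -x side): the lug is locked when in line with it, seen along the hinge. The red bar on the same disc is the unlocked mark.
- tree: Small grey plastic pine tree, loose, standing upright: round base 38 mm diameter, 5 mm thick; widest crown tier 34 mm diameter, straight-sided from 12 to 26 mm above the bottom (grip there from above), top tip at 71 mm; about 40 g. Origin: centre of its underside, z up.
- queen: Ebony chess queen, 33 mm diameter, 78 mm tall, loose; leave alone. Origin: centre of the underside.
- farmhouse: Brown resin farmhouse, 66 x 48 mm, 64 mm tall, loose; leave alone. Origin: centre of the underside.
- gauge: Silver aluminium measuring gauge lying flat, 150 x 60 mm, about 24 mm high, loose; leave alone. Origin: centre of the underside.
- paint_pot: Small paint pot, 40 mm diameter, 45 mm tall, green cap, loose; leave alone. Origin: centre of the underside.
- mug: Blue mug, 76 mm diameter, 90 mm tall, loose; leave alone. Origin: centre of the underside.
- brush: Paint brush 170 mm long lying at the back of the board, loose; leave alone. Origin: its middle.
Not all that is in view belongs to the job. Leave any pink look-alike of the tree alone.

How it is judged:
On the way, in this order (a step that is already met when the one before it is completed fails the run):
1. the cover has sprung fully open (above 1.8 rad) (value of joint cover above 1.8 rad), for 0.2 s.
2. with the cover open, the collar stands at its locked mark (1.25 rad, within 0.15) (value of joint cover above 1.7 rad and value of joint collar between 1.1 and 1.4 rad), for 0.3 s.
3. the tree stands upright on the compartment floor (x of tree in the frame of case between -0.036 and 0.092 m and y of tree in the frame of case between -0.044 and 0.06 m and z of tree in the frame of case below 0.01 m and angle between tree's own z axis and vertical below 0.1 rad), for 0.2 s.
At the end, for the whole second after the job is handed in: The cover stands open (above 1.7 rad), the collar is at its locked mark (1.25 rad within 0.15), and the tree stands at rest, upright within 0.1 rad, on the compartment floor (its underside less than 10 mm above the case's underside level) (all of step 2 and all of step 3 and linear speed of tree below 0.02 m/s); the robot touches nothing.
It fails at once if a bystander (queen, farmhouse, gauge, paint pot, mug, brush) is moved by more than 30 mm (distance of any of queen, farmhouse, gauge, paint_pot, mug, brush from where it was at the start of the episode above 0.03 m).
It fails at once if the tree is dropped: it falls free of the fingers (faster than 0.3 m/s) from more than 30 mm above the board (height (world z) of tree above 0.03 m and contact force between the fingers and tree below 0.01 N and linear speed of tree above 0.3 m/s).
It also fails if it takes over 64 s, if anything falls off the work surface, if the arm or the gripper's body presses on something with over 40 N, if the wrist force passes 120 N, or if a joint passes its speed limit or range.

## Working session

There is one attempt and no reset: what is moved stays moved. The work goes in short steps, Python scripts to look and compute and a shell command to move; the robot and the scene stay as the last step left them, time stands still between calls to the robot, and variables do not carry over. Pictures are saved under pics/ and viewed, about 8 in all and at most 12, crops included, and the job is handed in when it is done.

```bash
mkdir -p pics; cat > h.py <<'E'
import numpy as np, cv2
from bench import get_obs, get_image
def snap(n,f):
    o=get_obs(); d=get_image(n); cv2.imwrite('pics/'+f,d['img'][:,:,::-1]); return o,d
E
python3 - <<'E'
from h import *
o,d=snap('top','t1.png'); print({k:v for k,v in d.items() if k!='img'})
o,e=snap('scene','s1.png'); print({k:v for k,v in e.items() if k!='img'})
print(o)
import pickle; pickle.dump((d,e),open('cam.pkl','wb'))
E
```

```text
{'vfov': 57.7640125267857, 'cx': 255.50964089896036, 'cy': 189.09831697869294, 'xyz': array([ 0.41794979, -0.02500994,  1.18002151]), 'attitude': array([[-1.64899801e-02,  9.82272047e-01, -1.86734320e-01],
       [-9.99863770e-01, -1.63348351e-02,  2.36957912e-03],
       [-7.22702998e-04,  1.86747956e-01,  9.82407593e-01]])}
{'vfov': 49.62020765148926, 'cx': 261.34196360360033, 'cy': 191.8023551911012, 'xyz': array([ 1.30931951, -0.58719771,  0.75978272]), 'attitude': array([[ 0.64552925, -0.46381385,  0.60676907],
       [ 0.7636439 ,  0.37967252, -0.52220377],
       [ 0.0118318 ,  0.8004533 ,  0.59927833]])}
{'time': 0.05, 'joints': array([ 1.16678083,  0.41190182, -0.01271398,  1.59700359,  0.00561511,
        1.13426652, -0.0821402 ]), 'qd': array([ 0.00198999, -0.0007684 ,  0.00145785, -0.00010761,  0.00109758,
        0.00212516,  0.00115638]), 'joint_efforts': array([ 1.39430656e-03, -5.89666092e+01,  6.43211547e-01, -2.92041725e+01,
       -5.41173946e-02,  1.44627041e-02,  9.32691160e-05]), 'tool_pos': array([ 0.2057758 , -0.58968099,  0.24082439]), 'orientation': array([[-9.44111386e-01, -6.21998837e-04,  3.29626008e-01],
       [-3.29626572e-01,  1.41269888e-03, -9.44110336e-01],
       [ 1.21573239e-04, -9.99998809e-01, -1.53877244e-03]]), 'ft_force': array([ 0.58421422,  0.1314162 , -0.36251127]), 'moment': array([ 0.00495568, -0.02378092,  0.02127662]), 'finger_gap': 0.08774784976668182}
```

View pics/t1.png

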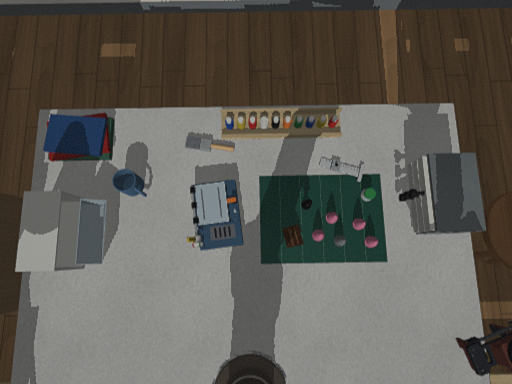

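View pics/s1.png

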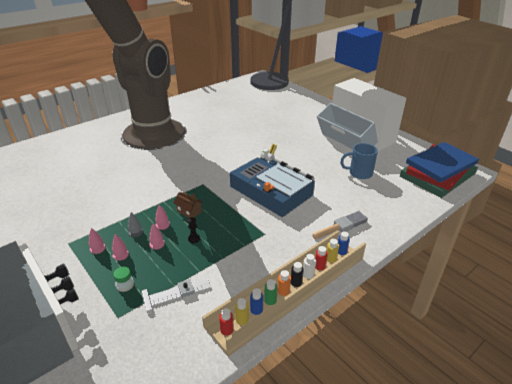

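Top: case at about (216,213), latch (232,200), lug (192,240), grey tree (340,240) between pink look-alikes. I'll zoom both views into one composite.

```bash
python3 - <<'E'
import cv2,numpy as np
t=cv2.imread('pics/t1.png');s=cv2.imread('pics/s1.png')
r=lambda i,x,y,w,h:cv2.resize(i[y:y+h,x:x+w],(400,300),interpolation=cv2.INTER_CUBIC)
a=np.vstack([np.hstack([r(t,176,165,80,100)[:, :],r(t,280,180,100,75)]),np.hstack([r(s,225,135,100,75),r(s,70,185,140,105)])])
a=cv2.convertScaleAbs(a,alpha=1.6)
cv2.imwrite('pics/c1.png',a)
E
```

```text
(no output)
```

View pics/c1.png

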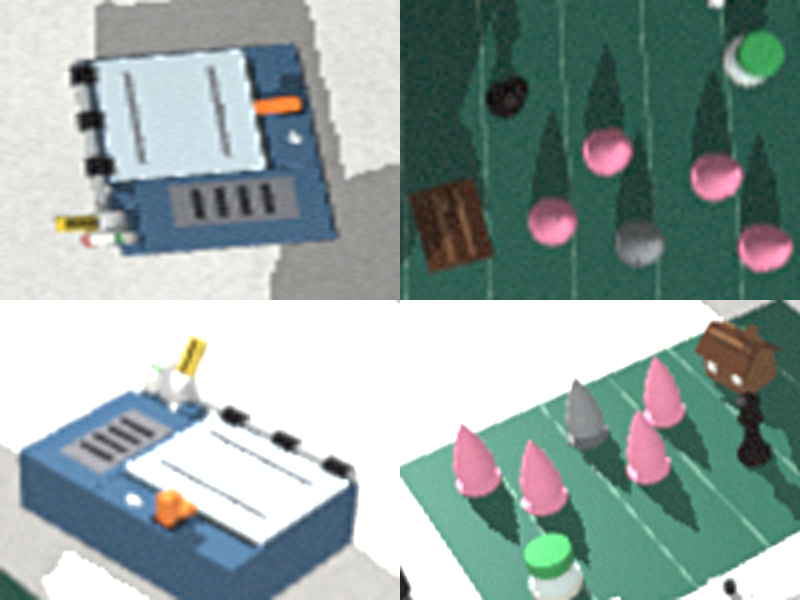

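Crop: end-block, latch, lug and tree are clear; grey tree is ringed by pink ones, ~50 mm apart. Fitting case pose and tree.

```bash
cat >> h.py <<'E'
from scipy.optimize import least_squares
def proj(d,P,R=None,t=None):
    R=d['attitude'] if R is None else R; t=d['xyz'] if t is None else t
    c=(np.atleast_2d(P)-t)@R; f=192/np.tan(np.radians(d['vfov'])/2)
    return np.c_[d['cx']+f*c[:,0]/-c[:,2], d['cy']-f*c[:,1]/-c[:,2]]
E
python3 - <<'E'
from h import *; import pickle
d,e=pickle.load(open('cam.pkl','rb'))
T=[((100,-75,55),(236,179.3)),((-115,-75,55),(243.4,244.3)),((30,-63,75),(233.5,199.7))]
S=[((-115,-75,55),(230.5,173)),((100,-75,55),(283,203.75)),((100,70,55),(314.2,181))]
def W(p,P):
    P=np.array(P)/1000;c,s=np.cos(p[2]),np.sin(p[2]);return P@np.array([[c,s,0],[-s,c,0],[0,0,1]])+[p[0],p[1],0]
def res(p): return np.r_[(proj(d,W(p,[a for a,b in T]))-[b for a,b in T]).ravel(),(proj(e,W(p,[a for a,b in S]))-[b for a,b in S]).ravel()]
r=least_squares(res,[.45,.1,0]);print(r.x,r.fun.round(1))
q=least_squares(lambda p:np.r_[(proj(d,[p[0],p[1],.04])-(340,240.7)).ravel(),(proj(e,[[p[0],p[1],.071],[p[0],p[1],0]])-[(132,213),(135.8,233)]).ravel()],[.3,-.2]);print('tree',q.x,q.fun.round(1))
print('thumb',W(r.x,[(30,-63,79)]),'axis',W(r.x,[(-80,68,60)]),'floor',W(r.x,[(28,8,6)]))
# lug angle from both images
for n,c,px in(('t',d,(188.8,239.5)),('s',e,(273.7,145.5))):
  for a in (-1,-.75,-.5,0,.5): print(n,a,proj(c,W(r.x,[(-80,68-43*np.sin(a),60+43*np.cos(a))])).round(1),px)
E
```

```text
[0.56212631 0.10268071 0.10323636] [-0.6 -1.  -0.7 -0.8  0.1 -1.2 -1.8 -1.4 -1.1 -1.1  0.4 -0. ]
tree [ 0.46471547 -0.30222161] [ 1.  -1.5 -0.5 -1.3  0.3 -0.9]
thumb [[0.59845893 0.04310772 0.079     ]] axis [[0.47554463 0.16207442 0.06      ]] floor [[0.58915281 0.1135236  0.006     ]]
t -1 [[184.1 238.9]] (188.8, 239.5)
t -0.75 [[185.7 238.5]] (188.8, 239.5)
t -0.5 [[188.1 238.1]] (188.8, 239.5)
t 0 [[194.5 237.2]] (188.8, 239.5)
t 0.5 [[201.5 236.5]] (188.8, 239.5)
s -1 [[277.4 146.3]] (273.7, 145.5)
s -0.75 [[276.  144.8]] (273.7, 145.5)
s -0.5 [[274.2 144.1]] (273.7, 145.5)
s 0 [[269.8 145. ]] (273.7, 145.5)
s 0.5 [[265.2 148.9]] (273.7, 145.5)
```

```bash
R='{"dp":[0,0,0],"turn":-0.0891,"gripper":0.0}'
python3 -m jog '[{"dp":[0,0,0],"turn":-0.0891,"gripper":0},{"dp":[0,0,0],"turn":-0.0891,"gripper":0},{"dp":[0,0,0],"turn":-0.0891,"gripper":0},{"dp":[0,0,0],"turn":-0.0891,"gripper":0},{"dp":[0,0,0],"turn":-0.0891,"gripper":0}]'
python3 -m jog '[{"dp":[0,0,0],"turn":-0.0891,"gripper":0},{"dp":[0,0,0],"turn":-0.0891,"gripper":0},{"dp":[0,0,0],"turn":-0.0891,"gripper":0},{"dp":[0,0,0],"turn":-0.0891,"gripper":0},{"dp":[0,0,0],"turn":-0.0891,"gripper":0}]'
python3 -m jog '[{"dp":[0,0,0],"turn":-0.0891,"gripper":0},{"dp":[0,0,0],"turn":-0.0891,"gripper":0},{"dp":[0,0,0],"turn":-0.0891,"gripper":0},{"dp":[0,0,0],"turn":-0.0891,"gripper":0},{"dp":[0,0,0],"turn":-0.0891,"gripper":0}]'
python3 -m jog '[{"dp":[-2.93,0,2.44],"turn":0,"gripper":0},{"dp":[-2.93,0,2.44],"turn":0,"gripper":0},{"dp":[-2.93,0,2.44],"turn":0,"gripper":0},{"dp":[-2.93,0,2.44],"turn":0,"gripper":0},{"dp":[-2.93,0,2.44],"turn":0,"gripper":0}]'
python3 -m jog '[{"dp":[-2.93,0,2.44],"turn":0,"gripper":0},{"dp":[-2.93,0,2.44],"turn":0,"gripper":0},{"dp":[-2.93,0,2.44],"turn":0,"gripper":0},{"dp":[-2.93,0,2.44],"turn":0,"gripper":0},{"dp":[-2.93,0,2.44],"turn":0,"gripper":0}]'
python3 -m jog '[{"dp":[-2.93,0,2.44],"turn":0,"gripper":0},{"dp":[-2.93,0,2.44],"turn":0,"gripper":0},{"dp":[-2.93,0,2.44],"turn":0,"gripper":0},{"dp":[-2.93,0,2.44],"turn":0,"gripper":0},{"dp":[-2.93,0,2.44],"turn":0,"gripper":0}]'
```

```text
time: 0.52
tool_pos: [0.2059, -0.5898, 0.2411]
orientation: [[-0.707, -0.0, 0.707], [-0.707, 0.001, -0.707], [-0.0, -1.0, -0.001]]
ft_force: [0.2, 0.1, 0.1]
finger_gap: 0.0581
time: 0.93
tool_pos: [0.2058, -0.5899, 0.2411]
orientation: [[-0.333, -0.0, 0.943], [-0.943, 0.001, -0.333], [-0.001, -1.0, -0.001]]
ft_force: [0.4, -0.3, 0.3]
finger_gap: 0.0245
time: 1.35
tool_pos: [0.2058, -0.5898, 0.2411]
orientation: [[0.106, -0.0, 0.994], [-0.994, 0.001, 0.106], [-0.001, -1.0, -0.0]]
ft_force: [-0.6, -1.1, -0.1]
finger_gap: 0.0002
time: 1.77
tool_pos: [0.3129, -0.4303, 0.2413]
orientation: [[0.101, -0.0, 0.995], [-0.995, 0.0, 0.101], [-0.0, -1.0, -0.0]]
ft_force: [0.6, 0.4, -0.5]
finger_gap: 0.0004
time: 2.18
tool_pos: [0.4195, -0.2722, 0.2415]
orientation: [[0.101, -0.0, 0.995], [-0.995, -0.0, 0.101], [0.0, -1.0, -0.0]]
ft_force: [0.1, -0.2, 0.2]
finger_gap: 0.0006
time: 2.6
tool_pos: [0.526, -0.1142, 0.2415]
orientation: [[0.101, -0.0, 0.995], [-0.995, -0.0, 0.101], [0.0, -1.0, -0.0]]
ft_force: [1.2, -0.6, 0.5]
finger_gap: 0.0003
```

```bash

python3 -m jog '[{"dp":[-2.93,0,2.44],"turn":0,"gripper":0},{"dp":[-2.93,0,2.44],"turn":0,"gripper":0},{"dp":[-2.93,0,2.44],"turn":0,"gripper":0},{"dp":[-2.9,0,2.4],"turn":0,"gripper":0},{"dp":[-2.9,0,2.4],"turn":0,"gripper":0}]'
python3 - <<'E'
from h import *
o,d=snap('wrist','w1.png'); print({k:v for k,v in d.items() if k!='img'}); print(o['tool_pos'],o['orientation'])
import pickle; pickle.dump((o,d),open('w1.pkl','wb'))
cv2.imwrite('pics/w1.png',cv2.convertScaleAbs(d['img'][:,:,::-1],alpha=1.4))
E
```

```text
time: 3.02
tool_pos: [0.6319, 0.0431, 0.2412]
orientation: [[0.101, -0.001, 0.995], [-0.995, -0.0, 0.101], [0.0, -1.0, -0.001]]
ft_force: [0.7, -0.0, 0.7]
finger_gap: 0.0005
{'vfov': 68.0329733132168, 'cx': 257.22636651462557, 'cy': 193.2768492922844, 'T_tool_cam': array([[-4.69722265e-04, -9.66729916e-01, -2.55798845e-01,
        -6.98537843e-02],
       [-3.03057297e-05,  2.55798887e-01, -9.66730018e-01,
        -1.43595571e-01],
       [ 9.99999889e-01, -4.46342443e-04, -1.49451888e-04,
        -3.55858136e-04],
       [ 0.00000000e+00,  0.00000000e+00,  0.00000000e+00,
         1.00000000e+00]])}
[0.63188669 0.04314191 0.24115753] [[ 1.01037795e-01 -7.72025645e-04  9.94882288e-01]
 [-9.94882566e-01 -2.87328653e-04  1.01037600e-01]
 [ 2.07854570e-04 -9.99999661e-01 -7.97105909e-04]]
```

View pics/w1.png

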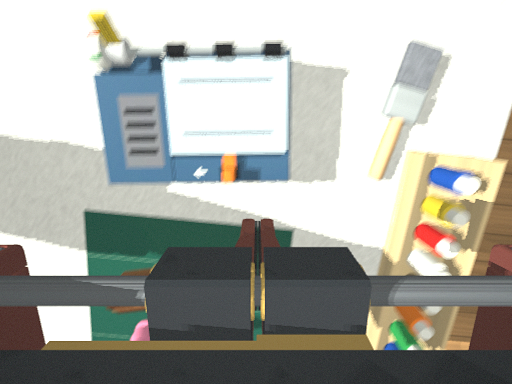

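Wrist: case corners at (290,181), (109,184), (97,71); thumb block about (229,173); the hand's nose is at (258,225). Refining the case pose.

```bash
cat >> h.py <<'E'
def wcam(o,d):
    T=np.array(d['T_tool_cam']); R=o['orientation']
    return R@T[:3,:3], o['tool_pos']+R@T[:3,3]
def W(p,P):
    P=np.array(P)/1000;c,s=np.cos(p[2]),np.sin(p[2]);return P@np.array([[c,s,0],[-s,c,0],[0,0,1]])+[p[0],p[1],0]
E
python3 - <<'E'
from h import *; import pickle
o,d=pickle.load(open('w1.pkl','rb')); R,t=wcam(o,d)
T=[((100,-75,55),(290,181)),((-115,-75,55),(109,184)),((-115,70,55),(97,71)),((-36,-40,59),(168,158)),((96,-40,59),(289,153.5)),((30,-63,79),(229,170))]
f=lambda p:(proj(d,W(p,[a for a,b in T]),R,t)-[b for a,b in T])
r=least_squares(lambda p:f(p).ravel(),[.56,.1,.1],loss='soft_l1');print(r.x);print(f(r.x).round(1))
p=r.x; np.save('case.npy',p)
ez=np.array([np.cos(p[2]),np.sin(p[2])])
g=W(p,[(62,-66,0)])[0,:2]-o['tool_pos'][:2]; Rt=o['orientation']; print('dp to (62,-66)',(Rt.T@np.r_[g,0]*100).round(2), 'yaw err',p[2]-np.arctan2(Rt[1,2],Rt[0,2]))
a=(-.75,-.5,0); print(proj(d,W(p,[(-80,68-43*np.sin(k),60+43*np.cos(k)) for k in a]),R,t))
E
```

```text
[0.5625502  0.10562095 0.12192777]
[[  0.4   1.1]
 [  0.8   1.7]
 [ -8.1 -18.4]
 [  4.2  -2.6]
 [ -1.5  -0.5]
 [  0.    7.5]]
dp to (62,-66) [-0.45 -0.    0.07] yaw err 0.02071743051361212
[[99.07071087 10.1438162 ]
 [96.88462637 18.53848243]
 [97.46223994 42.33763305]]
```

```bash
python3 - <<'E'
from h import *; import pickle
o,d=pickle.load(open('w1.pkl','rb')); R,t=wcam(o,d)
T=[((100,-75,55),(290,181)),((-115,-75,55),(109,184)),((-36,-40,59),(168,158)),((96,-40,59),(289,153.5)),((30,-71,79),(229,182))]
f=lambda p:(proj(d,W(p,[a for a,b in T]),R,t)-[b for a,b in T])
r=least_squares(lambda p:f(p).ravel(),[.56,.1,.1],loss='soft_l1');print(r.x);print(f(r.x).round(1))
p=(r.x+[.5621,.1027,.1032])/2; print(p); np.save('case.npy',p)
g=W(p,[(62,-66,0)])[0,:2]-o['tool_pos'][:2]; Rt=o['orientation']; print('dp to (62,-66)',(Rt.T@np.r_[g,0]*100).round(2), 'yaw err',p[2]-np.arctan2(Rt[1,2],Rt[0,2]))
E
```

```text
[0.56222299 0.10676452 0.11757367]
[[-0.1  0.5]
 [ 0.1  0.3]
 [ 3.7 -3.8]
 [-1.8 -1.1]
 [-0.2  1.7]]
[0.56216149 0.10473226 0.11038684]
dp to (62,-66) [-0.29 -0.   -0.05] yaw err 0.009176499950641903
```

```bash

python3 -m jog '[{"dp":[-0.2,3.5,0],"turn":0,"gripper":0},{"dp":[0,3.5,0],"turn":0,"gripper":0},{"dp":[0,3.5,0],"turn":0,"gripper":0},{"dp":[0,3,0],"turn":0,"gripper":0},{"dp":[0,2.0,0],"turn":0,"gripper":0}]'
python3 -m jog '[{"dp":[0,0,0],"turn":0,"gripper":0},{"dp":[0,0,-0.6],"turn":0,"gripper":0},{"dp":[0,0,-0.5],"turn":0,"gripper":0},{"dp":[0,0,-0.4],"turn":0,"gripper":0},{"dp":[0,0,-0.4],"turn":0,"gripper":0}]'
python3 -m jog '[{"dp":[0,0,-0.3],"turn":0,"gripper":0},{"dp":[0,0,-0.3],"turn":0,"gripper":0},{"dp":[0,0,-0.3],"turn":0,"gripper":0},{"dp":[0,0,-0.2],"turn":0,"gripper":0},{"dp":[0,0,0],"turn":0,"gripper":0}]'
```

```text
time: 3.48
tool_pos: [0.6291, 0.043, 0.0829]
orientation: [[0.102, -0.004, 0.995], [-0.995, -0.0, 0.102], [0.0, -1.0, -0.004]]
ft_force: [-0.2, -0.8, -0.5]
finger_gap: 0.0006
time: 3.9
tool_pos: [0.6125, 0.0417, 0.0885]
orientation: [[0.101, 0.003, 0.995], [-0.995, -0.0, 0.101], [0.0, -1.0, 0.003]]
ft_force: [-0.4, -0.0, -0.9]
finger_gap: 0.0007
time: 4.32
tool_pos: [0.6012, 0.0405, 0.087]
orientation: [[0.101, 0.001, 0.995], [-0.995, -0.0, 0.101], [0.0, -1.0, 0.001]]
ft_force: [1.4, -0.8, 0.4]
finger_gap: 0.0005
```

```bash

python3 -m jog '[{"dp":[0,0,-0.3],"turn":0,"gripper":0},{"dp":[0,0,-0.3],"turn":0,"gripper":0},{"dp":[0,0,-0.3],"turn":0,"gripper":0},{"dp":[0,0,-0.2],"turn":0,"gripper":0},{"dp":[0,0,0],"turn":0,"gripper":0}]'
python3 -m jog '[{"dp":[0,0,-0.2],"turn":0,"gripper":0},{"dp":[0,0,-0.2],"turn":0,"gripper":0},{"dp":[0,0,-0.2],"turn":0,"gripper":0},{"dp":[0,0,0],"turn":0,"gripper":0},{"dp":[0,0,0],"turn":0,"gripper":0}]'
python3 - <<'E'
from h import *
o,d=snap('wrist','w2.png'); o,e=snap('scene','s2.png')
a=np.hstack([cv2.resize(d['img'],(400,300)),cv2.resize(e['img'][100:250,200:400],(400,300))])
cv2.imwrite('pics/c2.png',cv2.convertScaleAbs(a[:,:,::-1],alpha=1.4))
E
```

```text
time: 4.73
tool_pos: [0.592, 0.0395, 0.0868]
orientation: [[0.101, 0.004, 0.995], [-0.995, 0.001, 0.101], [-0.001, -1.0, 0.004]]
ft_force: [7.6, -0.2, -5.2]
finger_gap: 0.0003
time: 5.15
tool_pos: [0.5907, 0.0397, 0.0881]
orientation: [[0.101, 0.013, 0.995], [-0.995, 0.003, 0.101], [-0.002, -1.0, 0.014]]
ft_force: [20.9, 1.8, -9.8]
finger_gap: 0.0008
```

View pics/c2.png

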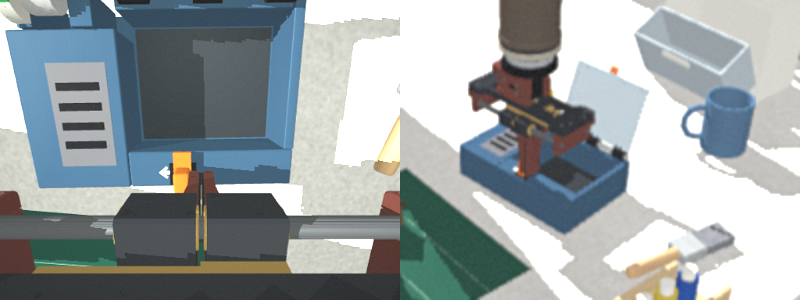

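Cover is fully open (wrist: compartment floor visible; scene: cover leaning back). Retreat, go over to outside of the collar.

```bash

python3 -m jog '[{"dp":[0,0,2.0],"turn":0,"gripper":0},{"dp":[0,-3.8,0],"turn":0,"gripper":0},{"dp":[0,-3.9,0],"turn":0,"gripper":0},{"dp":[0,-3.9,0],"turn":0,"gripper":0},{"dp":[0,-3.9,0],"turn":0,"gripper":0}]'
python3 -m jog '[{"dp":[-1.88,0,-1.25],"turn":0,"gripper":0},{"dp":[-1.88,0,-1.25],"turn":0,"gripper":0},{"dp":[-1.88,0,-1.25],"turn":0,"gripper":0},{"dp":[-1.88,0,-1.25],"turn":0,"gripper":0},{"dp":[-1.88,0,-1.25],"turn":0,"gripper":0}]'
python3 -m jog '[{"dp":[-1.88,0,-1.25],"turn":0,"gripper":0},{"dp":[-1.88,0,-1.25],"turn":0,"gripper":0},{"dp":[-1.88,0,-1.25],"turn":0,"gripper":0},{"dp":[-1.88,0,-1.25],"turn":0,"gripper":0},{"dp":[-1.88,0,-1.25],"turn":0,"gripper":0}]'
python3 -m jog '[{"dp":[0,0,0],"turn":-0.1053,"gripper":0},{"dp":[0,0,0],"turn":-0.1053,"gripper":0},{"dp":[0,0,0],"turn":-0.1053,"gripper":0},{"dp":[0,0,0],"turn":-0.1053,"gripper":0},{"dp":[0,0,0],"turn":-0.1053,"gripper":0}]'
python3 -m jog '[{"dp":[0,0,0],"turn":-0.1053,"gripper":0},{"dp":[0,0,0],"turn":-0.1053,"gripper":0},{"dp":[0,0,0],"turn":-0.1053,"gripper":0},{"dp":[0,0,0],"turn":-0.1053,"gripper":0},{"dp":[0,0,0],"turn":-0.1053,"gripper":0}]'
python3 -m jog '[{"dp":[0,0,0],"turn":-0.1053,"gripper":0},{"dp":[0,0,0],"turn":-0.1053,"gripper":0},{"dp":[0,0,0],"turn":-0.1053,"gripper":0},{"dp":[0,0,0],"turn":-0.1053,"gripper":0},{"dp":[0,0,0],"turn":-0.1053,"gripper":0}]'
python3 - <<'E'
from h import *; import pickle
o,d=snap('wrist','w3.png'); pickle.dump((o,d),open('w3.pkl','wb'))
cv2.imwrite('pics/w3.png',cv2.convertScaleAbs(d['img'][:,:,::-1],alpha=1.4))
p=np.load('case.npy'); R,t=wcam(o,d)
print(o['joints'].round(2)); print(W((0,0,-p[2]),[(o['tool_pos']-[p[0],p[1],0])*1000]))
for k in (-.75,-.5,-.25): print(k,proj(d,W(p,[(-80,68-43*np.sin(k),60+43*np.cos(k))]),R,t))
print('axis',proj(d,W(p,[(-80,68,60)]),R,t))
E
```

```text
time: 5.67
tool_pos: [0.6029, 0.0412, 0.2423]
orientation: [[0.102, -0.003, 0.995], [-0.995, 0.0, 0.102], [-0.001, -1.0, -0.003]]
ft_force: [0.7, -0.2, -0.1]
finger_gap: 0.0006
time: 6.08
tool_pos: [0.5307, 0.1287, 0.2411]
orientation: [[0.101, -0.002, 0.995], [-0.995, -0.001, 0.101], [0.0, -1.0, -0.002]]
ft_force: [0.9, 1.3, -0.5]
finger_gap: 0.0004
time: 6.5
tool_pos: [0.459, 0.2157, 0.2411]
orientation: [[0.102, -0.002, 0.995], [-0.995, -0.001, 0.102], [0.001, -1.0, -0.002]]
ft_force: [0.4, 0.9, 0.1]
finger_gap: 0.0001
time: 6.92
tool_pos: [0.4598, 0.215, 0.2411]
orientation: [[0.592, -0.002, 0.806], [-0.806, -0.001, 0.592], [-0.0, -1.0, -0.002]]
ft_force: [0.6, -0.1, 0.1]
finger_gap: 0.0005
time: 7.33
tool_pos: [0.4598, 0.2149, 0.2411]
orientation: [[0.917, -0.002, 0.399], [-0.399, -0.001, 0.917], [-0.001, -1.0, -0.002]]
ft_force: [-0.3, -0.2, 0.5]
finger_gap: 0.0003
time: 7.75
tool_pos: [0.4598, 0.2149, 0.2411]
orientation: [[0.993, -0.002, -0.115], [0.115, -0.001, 0.993], [-0.002, -1.0, -0.001]]
ft_force: [0.4, -0.1, 1.0]
finger_gap: 0.0005
[ 0.29  0.39 -1.03  1.83  0.36  1.14  0.82]
[[-0.08956459  0.1207274   0.24106987]]
-0.75 [[235.18495543 195.20721792]]
-0.5 [[226.42466864 196.72251214]]
-0.25 [[216.3689645  197.67755991]]
axis [[212.26513336 188.07736713]]
```

View pics/w3.png

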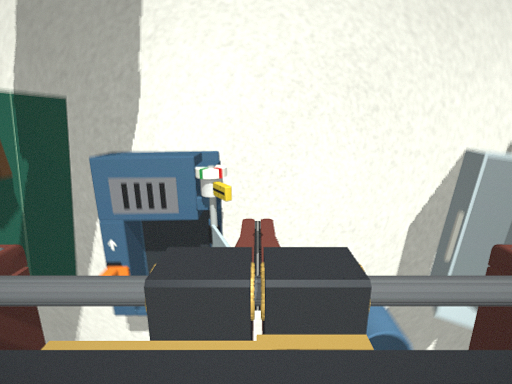

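```bash

python3 -m jog '[{"dp":[0.4,3.5,0],"turn":0,"gripper":0},{"dp":[0,3.5,0],"turn":0,"gripper":0},{"dp":[0,3.5,0],"turn":0,"gripper":0},{"dp":[0,3.4,0],"turn":0,"gripper":0},{"dp":[0,0,0],"turn":0,"gripper":0}]'
python3 -m jog '[{"dp":[0,0,-0.8],"turn":0,"gripper":0},{"dp":[0,0,-0.8],"turn":0,"gripper":0},{"dp":[0,0,-0.8],"turn":0,"gripper":0},{"dp":[0,0,-0.8],"turn":0,"gripper":0},{"dp":[0,0,-0.8],"turn":0,"gripper":0}]'
python3 - <<'E'
from h import *; import pickle
o,d=snap('wrist','w4.png'); o,e=snap('scene','s4.png')
a=np.hstack([cv2.resize(d['img'][100:280,110:290],(400,400),interpolation=3),cv2.resize(e['img'][120:200,220:300],(400,400),interpolation=3)])
cv2.imwrite('pics/c4.png',cv2.convertScaleAbs(a[:,:,::-1],alpha=1.4))
p=np.load('case.npy'); R,t=wcam(o,d)
print(W((0,0,-p[2]),[(o['tool_pos']-[p[0],p[1],0])*1000]))
E
```

```text
time: 8.22
tool_pos: [0.4611, 0.2132, 0.0971]
orientation: [[0.994, -0.009, -0.108], [0.108, -0.004, 0.994], [-0.01, -1.0, -0.003]]
ft_force: [-0.7, -0.6, -0.5]
finger_gap: 0.0007
time: 8.63
tool_pos: [0.4704, 0.1756, 0.1044]
orientation: [[0.994, 0.003, -0.109], [0.109, 0.001, 0.994], [0.003, -1.0, 0.001]]
ft_force: [-0.8, 2.9, 1.0]
finger_gap: 0.0005
[[-0.08356766  0.07831948  0.10374027]]
```

View pics/c4.png

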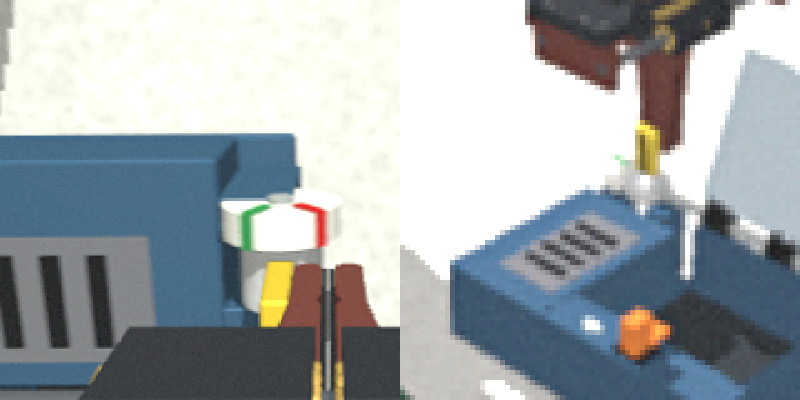

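Close view: lug is roughly upright, finger on its outer side; green bar at crop (250,225), red at (318,225). Computing the lug angle.

```bash
cat > lug.py <<'E'
from h import *; import sys
def marks(o,d):
    p=np.load('case.npy'); R,t=wcam(o,d)
    q=lambda a,r,x:proj(d,W(p,[(x,68-r*np.sin(a),60+r*np.cos(a))]),R,t)[0].round(1)
    print('red',q(-.75,18,-95),'green',q(.5,18,-95))
    for a in (-.2,0,.2,.3,.4,.5,.6,.7): print(a,'end corners(-x side)',q(a+.093,43.2,-88),q(a-.093,43.2,-88))
E
python3 - <<'E'
from lug import *
o=get_obs(); d=get_image('wrist'); marks(o,d)
E
```

```text
red [259.5 212.7] green [226.6 214.1]
-0.2 end corners(-x side) [245.9 242.4] [260.2 241.2]
0 end corners(-x side) [230.2 242.5] [244.8 242.4]
0.2 end corners(-x side) [215.2 241.2] [229.1 242.4]
0.3 end corners(-x side) [208.3 240.2] [221.5 241.9]
0.4 end corners(-x side) [201.9 238.8] [214.2 241.1]
0.5 end corners(-x side) [196.2 237.2] [207.3 240. ]
0.6 end corners(-x side) [191.2 235.4] [201.1 238.6]
0.7 end corners(-x side) [186.9 233.5] [195.5 237. ]
```

```bash

python3 -m jog '[{"dp":[0,0,-0.4],"turn":0,"gripper":0},{"dp":[0,0,-0.4],"turn":0,"gripper":0},{"dp":[0,0,-0.4],"turn":0,"gripper":0},{"dp":[0,0,0],"turn":0,"gripper":0},{"dp":[0,0,0],"turn":0,"gripper":0}]'
python3 - <<'E'
from lug import *
o,d=snap('wrist','w5.png'); marks(o,d)
a=cv2.resize(d['img'][180:270,150:270],(800,600),interpolation=3)
cv2.imwrite('pics/c5.png',cv2.convertScaleAbs(a[:,:,::-1],alpha=1.4))
E
```

```text
time: 9.2
tool_pos: [0.4704, 0.1633, 0.1024]
orientation: [[0.994, -0.001, -0.109], [0.109, -0.001, 0.994], [-0.001, -1.0, -0.001]]
ft_force: [0.1, -0.6, -0.3]
finger_gap: 0.0003
red [275.6 214.5] green [242.8 215.8]
-0.2 end corners(-x side) [264.7 244.5] [278.9 243.2]
0 end corners(-x side) [249.  244.5] [263.6 244.5]
0.2 end corners(-x side) [233.7 243.2] [247.9 244.5]
0.3 end corners(-x side) [226.6 242.1] [240.1 243.9]
0.4 end corners(-x side) [220.  240.7] [232.7 243.1]
0.5 end corners(-x side) [214.  239.1] [225.6 241.9]
0.6 end corners(-x side) [208.7 237.3] [219.1 240.5]
0.7 end corners(-x side) [204.1 235.2] [213.2 238.8]
```

View pics/c5.png

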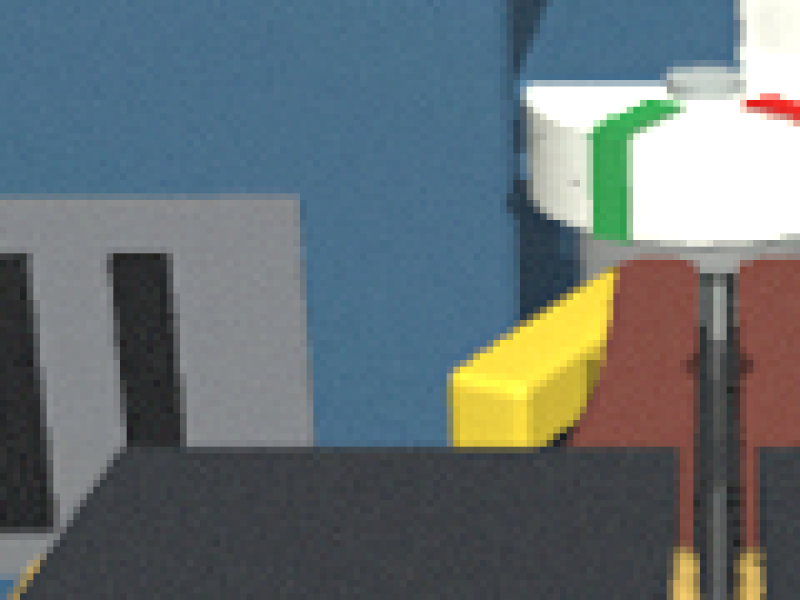

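Lug corners at px (218,236),(229.5,238), green bar at (242,206): angle ≈0.42 of 0.50. Push 2 mm more, then retreat and check.

```bash

python3 -m jog '[{"dp":[0,0,-0.2],"turn":0,"gripper":0},{"dp":[0,0,0],"turn":0,"gripper":0},{"dp":[0,0,0],"turn":0,"gripper":0},{"dp":[0,0,1.5],"turn":0,"gripper":0},{"dp":[0,0,2.0],"turn":0,"gripper":0}]'
python3 -m jog '[{"dp":[0,-3,0.5],"turn":0,"gripper":0},{"dp":[-1.5,-3,0],"turn":0,"gripper":0},{"dp":[-1.5,-3,0],"turn":0,"gripper":0},{"dp":[0,-3,0],"turn":0,"gripper":0},{"dp":[0,0,0],"turn":0,"gripper":0}]'
python3 - <<'E'
from lug import *
o,d=snap('wrist','w6.png'); marks(o,d); o,e=snap('scene','s6.png')
f=d['img'][110:260,130:330]
a=np.hstack([cv2.resize(f,(533,400),interpolation=3),cv2.resize(e['img'][130:190,235:275],(267,400),interpolation=3)])
cv2.imwrite('pics/c6.png',cv2.convertScaleAbs(a[:,:,::-1],alpha=1.4))
import pickle; pickle.dump((o,d,e),open('w6.pkl','wb'))
E
```

```text
time: 9.67
tool_pos: [0.4673, 0.195, 0.1023]
orientation: [[0.994, -0.0, -0.107], [0.107, -0.002, 0.994], [-0.001, -1.0, -0.002]]
ft_force: [0.3, 0.1, 0.1]
finger_gap: 0.0002
time: 10.08
tool_pos: [0.4378, 0.2001, 0.2274]
orientation: [[0.994, 0.007, -0.111], [0.111, 0.001, 0.994], [0.007, -1.0, 0.0]]
ft_force: [0.1, -0.2, 0.3]
finger_gap: 0.0005
red [231.1 200.6] green [211.5 201.2]
-0.2 end corners(-x side) [220.9 215.9] [228.9 215.3]
0 end corners(-x side) [212.2 215.9] [220.3 215.9]
0.2 end corners(-x side) [204.  215.3] [211.6 215.9]
0.3 end corners(-x side) [200.2 214.8] [207.5 215.6]
0.4 end corners(-x side) [196.7 214.2] [203.5 215.3]
0.5 end corners(-x side) [193.6 213.5] [199.7 214.7]
0.6 end corners(-x side) [190.8 212.6] [196.3 214.1]
0.7 end corners(-x side) [188.3 211.7] [193.2 213.4]
```

View pics/c6.png

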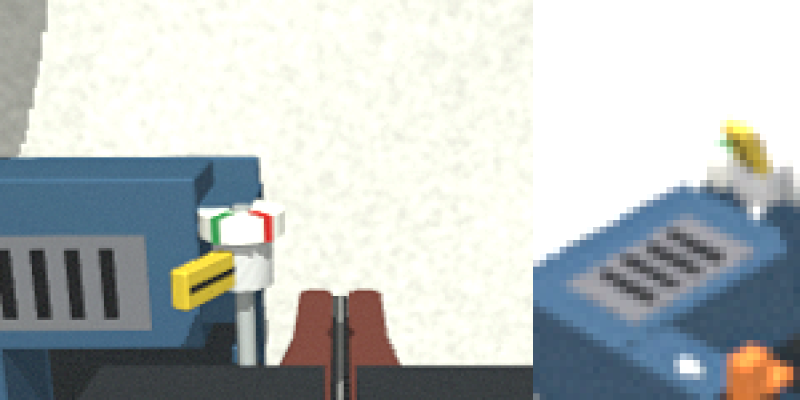

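```bash
cat > fit.py <<'E'
from lug import *; import pickle
o,d,e=pickle.load(open('w6.pkl','rb'))
p=np.load('case.npy')
im=d['img'][175:240,180:250].astype(float);r,g,b=im[...,0],im[...,1],im[...,2]
hsv=cv2.cvtColor(d['img'][175:240,180:250],cv2.COLOR_RGB2HSV);h,s,v=hsv[...,0],hsv[...,1],hsv[...,2]
def cen(m): y,x=np.nonzero(m); return np.array([x.mean()+180,y.mean()+175]),len(x)
S=s>110
red=cen(S&((h<8)|(h>172))&(v>80)); gr=cen(S&(h>45)&(h<85)); Y=(h>18)&(h<36)&(s>100); ye=cen(Y); print('red',red,'green',gr,'yellow',ye)
R,t=wcam(o,d)
q=lambda a,rr,x:proj(d,W(p,[(x,68-rr*np.sin(a),60+rr*np.cos(a))]),R,t)[0]
off=((red[0]+gr[0])-(q(-.75,18,-95)+q(.5,18,-95)))/2; print('off',off)
for a in np.arange(.2,.75,.05):
    pts=[]
    for x in(-88,-72):
        for rr,w in((13,-4),(13,4),(43,-4),(43,4)):
            yy=68-rr*np.sin(a)+w*np.cos(a); zz=60+rr*np.cos(a)+w*np.sin(a)
            pts.append(proj(d,W(p,[(x,yy,zz)]),R,t)[0]+[off[0],0])
    hull=cv2.convexHull(np.float32(pts))[:,0]
    M=cv2.moments(hull); c=np.array([M['m10'],M['m01']])/M['m00']
    # free dv: align v with observed centroid, IoU
    best=0
    for dv in np.arange(-7,3,.5):
        big=np.zeros((65*8,70*8),np.uint8); cv2.fillPoly(big,[np.int32(((hull+[0,dv])-[179.5,174.5])*8)],255)
        A=cv2.resize(big,(70,65),interpolation=cv2.INTER_AREA)/255.; iou=np.minimum(A,Y).sum()/np.maximum(A,Y).sum(); best=max(best,(iou,dv)) if best else (iou,dv)
    print(round(a,2),'cen',c.round(1),'umin',hull[:,0].min().round(1),'area',round(M['m00']),'iou',best)
y,x=np.nonzero(Y); print('obs umin',x.min()+180-.5,'umax',x.max()+180.5)
E
python3 fit.py
```

```text
red (array([242.33333333, 223.32394366]), 213) green (array([210.65517241, 194.51724138]), 29) yellow (array([205.39509537, 214.35422343]), 367)
off [4.32101072 6.99209766]
0.2 cen [218.  219.7] umin 209.2 area 328 iou (np.float64(0.1585886431918457), np.float64(-7.0))
0.25 cen [216.7 219.5] umin 207.2 area 346 iou (np.float64(0.21763032164775342), np.float64(-7.0))
0.3 cen [215.5 219.4] umin 205.4 area 363 iou (np.float64(0.27902934460311507), np.float64(-7.0))
0.35 cen [214.3 219.2] umin 203.6 area 379 iou (np.float64(0.34705626307586457), np.float64(-7.0))
0.4 cen [213.1 219. ] umin 201.8 area 394 iou (np.float64(0.4190900256718929), np.float64(-7.0))
0.45 cen [212.  218.8] umin 200.2 area 408 iou (np.float64(0.49116713800268547), np.float64(-7.0))
0.5 cen [210.9 218.6] umin 198.6 area 420 iou (np.float64(0.5560720601067156), np.float64(-6.0))
0.55 cen [209.9 218.3] umin 197.2 area 431 iou (np.float64(0.6161810511374839), np.float64(-5.5))
0.6 cen [208.9 218. ] umin 195.8 area 440 iou (np.float64(0.6785809830324353), np.float64(-4.5))
0.65 cen [208.  217.7] umin 194.5 area 449 iou (np.float64(0.7309398151589486), np.float64(-4.0))
0.7 cen [207.1 217.4] umin 193.4 area 456 iou (np.float64(0.7637338321128267), np.float64(-3.5))
obs umin 193.5 umax 217.5
```

The red mask caught the brown finger; restrict it.

```bash
sed -i 's/^S=s>110/S=(s>110)\&(np.arange(65)[:,None]<28)/' fit.py; python3 fit.py
```

```text
red (array([229.28205128, 194.12820513]), 39) green (array([210.65517241, 194.51724138]), 29) yellow (array([205.39509537, 214.35422343]), 367)
off [-2.20463031 -7.60577161]
0.2 cen [211.5 219.7] umin 202.7 area 328 iou (np.float64(0.44489689758032397), np.float64(-7.0))
0.25 cen [210.2 219.5] umin 200.7 area 346 iou (np.float64(0.5410606380731038), np.float64(-7.0))
0.3 cen [209.  219.4] umin 198.8 area 363 iou (np.float64(0.6329386906944664), np.float64(-6.5))
0.35 cen [207.7 219.2] umin 197.0 area 379 iou (np.float64(0.7257428512131957), np.float64(-5.5))
0.4 cen [206.6 219. ] umin 195.3 area 394 iou (np.float64(0.8123453357430837), np.float64(-5.0))
0.45 cen [205.4 218.8] umin 193.7 area 408 iou (np.float64(0.8649848012909521), np.float64(-4.5))
0.5 cen [204.4 218.6] umin 192.1 area 420 iou (np.float64(0.8204099299349847), np.float64(-4.0))
0.55 cen [203.3 218.3] umin 190.7 area 431 iou (np.float64(0.7577645087847416), np.float64(-3.0))
0.6 cen [202.4 218. ] umin 189.3 area 440 iou (np.float64(0.7021596691850475), np.float64(-2.5))
0.65 cen [201.5 217.7] umin 188.0 area 449 iou (np.float64(0.6485668337905592), np.float64(-2.0))
0.7 cen [200.6 217.4] umin 186.8 area 456 iou (np.float64(0.6043660559657279), np.float64(-1.5))
obs umin 193.5 umax 217.5
```

Collar ≈1.20 rad (lug 0.45 vs mark 0.50), inside tolerance. Now to the tree.

```bash

python3 -m jog '[{"dp":[0,0,0],"turn":0.0971,"gripper":0.6},{"dp":[0,0,0],"turn":0.0971,"gripper":0.6},{"dp":[0,0,0],"turn":0.0971,"gripper":0.6},{"dp":[0,0,0],"turn":0.0971,"gripper":0.6},{"dp":[0,0,0],"turn":0.0971,"gripper":0.6}]'
python3 -m jog '[{"dp":[0,0,0],"turn":0.0971,"gripper":0.6},{"dp":[0,0,0],"turn":0.0971,"gripper":0.6},{"dp":[0,0,0],"turn":0.0971,"gripper":0.6},{"dp":[0,0,0],"turn":0.0971,"gripper":0.6},{"dp":[0,0,0],"turn":0.0971,"gripper":0.6}]'
python3 -m jog '[{"dp":[0,0,0],"turn":0.0971,"gripper":0.6},{"dp":[0,0,0],"turn":0.0971,"gripper":0.6},{"dp":[0,0,0],"turn":0.0971,"gripper":0.6},{"dp":[0,0,0],"turn":0.0971,"gripper":0.6},{"dp":[0,0,0],"turn":0.0971,"gripper":0.6}]'
python3 -m jog '[{"dp":[0,0,0],"turn":0.0971,"gripper":0.6},{"dp":[0,0,0],"turn":0.0971,"gripper":0.6},{"dp":[0,0,0],"turn":0.0971,"gripper":0.6},{"dp":[0,0,0],"turn":0.0971,"gripper":0.6},{"dp":[0,0,0],"turn":0.0971,"gripper":0.6}]'
python3 -m jog '[{"dp":[3.59,0,1.04],"turn":0,"gripper":0.6},{"dp":[3.59,0,1.04],"turn":0,"gripper":0.6},{"dp":[3.59,0,1.04],"turn":0,"gripper":0.6},{"dp":[3.59,0,1.04],"turn":0,"gripper":0.6},{"dp":[3.59,0,1.04],"turn":0,"gripper":0.6}]'
python3 -m jog '[{"dp":[3.59,0,1.04],"turn":0,"gripper":0.6},{"dp":[3.59,0,1.04],"turn":0,"gripper":0.6},{"dp":[3.59,0,1.04],"turn":0,"gripper":0.6},{"dp":[3.59,0,1.04],"turn":0,"gripper":0.6},{"dp":[3.59,0,1.04],"turn":0,"gripper":0.6}]'
python3 -m jog '[{"dp":[3.59,0,1.04],"turn":0,"gripper":0.6},{"dp":[3.59,0,1.04],"turn":0,"gripper":0.6},{"dp":[3.59,0,1.04],"turn":0,"gripper":0.6},{"dp":[3.59,0,1.04],"turn":0,"gripper":0.6},{"dp":[3.59,0,1.04],"turn":0,"gripper":0.6}]'
python3 -m jog '[{"dp":[0,0,0],"turn":0,"gripper":0.6},{"dp":[0,0,0],"turn":0,"gripper":0.6},{"dp":[0,0,0],"turn":0,"gripper":0.6},{"dp":[0,0,0],"turn":0,"gripper":0.6},{"dp":[0,0,0],"turn":0,"gripper":0.6}]'
python3 - <<'E'
from h import *; import pickle
o,d=snap('wrist','w7.png'); pickle.dump((o,d),open('w7.pkl','wb'))
cv2.imwrite('pics/w7.png',cv2.convertScaleAbs(d['img'][:,:,::-1],alpha=1.6))
R,t=wcam(o,d); print(o['tool_pos'],proj(d,[[.4647,-.302,.0],[.4647,-.302,.071]],R,t))
E
```

```text
time: 10.6
tool_pos: [0.4362, 0.1977, 0.2212]
orientation: [[0.928, -0.002, 0.371], [-0.371, -0.001, 0.928], [-0.002, -1.0, -0.002]]
ft_force: [0.3, 0.6, 0.6]
finger_gap: 0.0301
time: 11.02
tool_pos: [0.4361, 0.1978, 0.2211]
orientation: [[0.648, -0.002, 0.762], [-0.762, -0.001, 0.648], [-0.001, -1.0, -0.003]]
ft_force: [0.3, 0.0, -0.3]
finger_gap: 0.0528
time: 11.43
tool_pos: [0.4361, 0.1978, 0.2211]
orientation: [[0.218, -0.002, 0.976], [-0.976, -0.001, 0.218], [0.001, -1.0, -0.003]]
ft_force: [-0.1, -0.3, 0.5]
finger_gap: 0.0527
time: 11.85
tool_pos: [0.4361, 0.1978, 0.221]
orientation: [[-0.263, -0.002, 0.965], [-0.965, -0.001, -0.263], [0.002, -1.0, -0.002]]
ft_force: [-0.5, 0.6, 0.1]
finger_gap: 0.0529
time: 12.27
tool_pos: [0.4395, 0.0095, 0.2213]
orientation: [[-0.258, -0.002, 0.966], [-0.966, -0.001, -0.258], [0.001, -1.0, -0.002]]
ft_force: [1.3, 0.5, 0.6]
finger_gap: 0.0525
time: 12.68
tool_pos: [0.4432, -0.1773, 0.2212]
orientation: [[-0.259, -0.003, 0.966], [-0.966, 0.0, -0.259], [0.001, -1.0, -0.002]]
ft_force: [1.0, -0.0, -0.4]
finger_gap: 0.0527
time: 13.1
tool_pos: [0.4471, -0.3639, 0.2207]
orientation: [[-0.258, -0.003, 0.966], [-0.966, 0.001, -0.258], [-0.0, -1.0, -0.003]]
ft_force: [0.2, -0.1, -0.1]
finger_gap: 0.0525
time: 13.52
tool_pos: [0.4486, -0.3605, 0.2224]
orientation: [[-0.256, -0.0, 0.967], [-0.967, 0.001, -0.256], [-0.0, -1.0, -0.001]]
ft_force: [-0.1, -0.4, -0.9]
finger_gap: 0.0526
[ 0.44862028 -0.36045542  0.2223958 ] [[258.1004191  125.59164215]
 [258.2663426  127.37467726]]
```

View pics/w7.png

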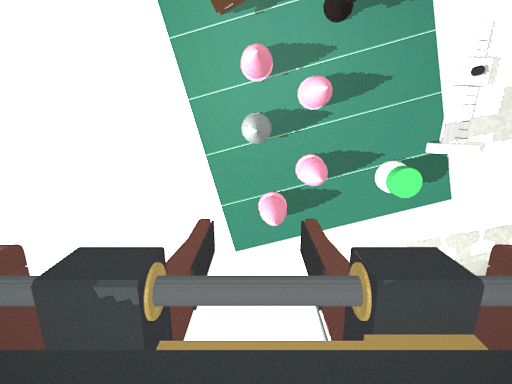

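Grey tree at (257,128), as predicted within 2 px; jaw direction is clear of the pink ones.

```bash

python3 -m jog '[{"dp":[-2.9,0,-0.1],"turn":0,"gripper":0.6},{"dp":[-2.95,0,0],"turn":0,"gripper":0.6},{"dp":[0,1,0],"turn":0,"gripper":0.6},{"dp":[0,3,0],"turn":0,"gripper":0.6},{"dp":[0,3,0],"turn":0,"gripper":0.6}]'
python3 -m jog '[{"dp":[0,3,0],"turn":0,"gripper":0.6},{"dp":[0,3,0],"turn":0,"gripper":0.6},{"dp":[0,2.5,0],"turn":0,"gripper":0.6},{"dp":[0,1.3,0],"turn":0,"gripper":0.6},{"dp":[0,0.7,0],"turn":0,"gripper":0.6}]'
python3 -m jog '[{"dp":[0,0.6,0],"turn":0,"gripper":0.6},{"dp":[0,0.6,0],"turn":0,"gripper":0.6},{"dp":[0,0.5,0],"turn":0,"gripper":0.6},{"dp":[0,0,0],"turn":0,"gripper":0.6},{"dp":[0,0,0],"turn":0,"gripper":0.6}]'
```

```text
time: 13.98
tool_pos: [0.4639, -0.3045, 0.1536]
orientation: [[-0.256, 0.004, 0.967], [-0.967, -0.003, -0.256], [0.002, -1.0, 0.004]]
ft_force: [0.6, -0.7, -0.8]
finger_gap: 0.0526
time: 14.4
tool_pos: [0.4616, -0.3039, 0.0457]
orientation: [[-0.257, -0.002, 0.967], [-0.967, 0.002, -0.257], [-0.001, -1.0, -0.003]]
ft_force: [0.0, 0.6, -0.2]
finger_gap: 0.0531
time: 14.82
tool_pos: [0.4627, -0.3054, 0.0311]
orientation: [[-0.258, 0.001, 0.966], [-0.966, -0.0, -0.258], [0.0, -1.0, 0.001]]
ft_force: [-0.0, -0.5, -0.4]
finger_gap: 0.0528
```

```bash

python3 -m jog '[{"dp":[0,0.2,0],"turn":0,"gripper":0.6},{"dp":[0,0,0],"turn":0,"gripper":0.3},{"dp":[0,0,0],"turn":0,"gripper":0.2},{"dp":[0,0,0],"turn":0,"gripper":0.2},{"dp":[0,0,0],"turn":0,"gripper":0.2}]' 12
python3 -m jog '[{"dp":[0,0,0],"turn":0,"gripper":0.2},{"dp":[0,0,0],"turn":0,"gripper":0.2},{"dp":[0,-0.5,0],"turn":0,"gripper":0.2},{"dp":[0,-1,0],"turn":0,"gripper":0.2},{"dp":[0,-0.5,0],"turn":0,"gripper":0.2}]' 12
python3 - <<'E'
from h import *
o,e=snap('scene','s8.png');o,d=snap('wrist','w8.png')
a=np.hstack([cv2.resize(e['img'][180:270,70:190],(400,300),interpolation=3),cv2.resize(d['img'],(400,300))])
cv2.imwrite('pics/c8.png',cv2.convertScaleAbs(a[:,:,::-1],alpha=1.6))
E
```

```text
time: 15.23
tool_pos: [0.4625, -0.3053, 0.0289]
orientation: [[-0.258, 0.0, 0.966], [-0.966, -0.0, -0.258], [0.0, -1.0, 0.0]]
ft_force: [0.1, -0.7, 0.6]
finger_gap: 0.0335
time: 15.65
tool_pos: [0.4628, -0.3053, 0.0499]
orientation: [[-0.258, 0.001, 0.966], [-0.966, -0.0, -0.258], [0.0, -1.0, 0.001]]
ft_force: [0.1, -0.1, -1.5]
finger_gap: 0.0333
```

View pics/c8.png

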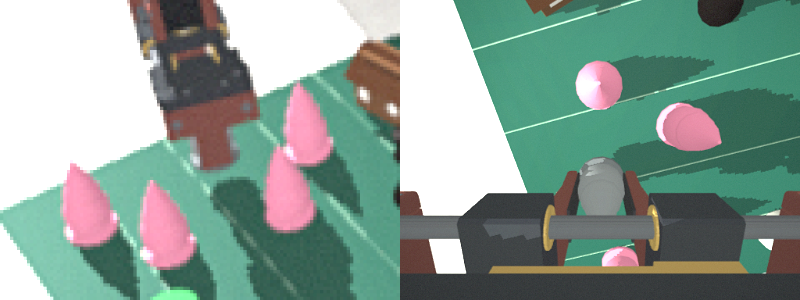

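Tree is held (gap 33.3 mm). Lift, turn, carry.

```bash

python3 -m jog '[{"dp":[0,-2,0],"turn":0,"gripper":0.2},{"dp":[0,-3,0],"turn":0,"gripper":0.2},{"dp":[0,-3,0],"turn":0,"gripper":0.2},{"dp":[0,-3,0],"turn":0,"gripper":0.2},{"dp":[0,-3,0],"turn":0,"gripper":0.2}]'
python3 -m jog '[{"dp":[0,-1,0],"turn":-0.0742,"gripper":0.2},{"dp":[0,0,0],"turn":-0.0742,"gripper":0.2},{"dp":[0,0,0],"turn":-0.0742,"gripper":0.2},{"dp":[0,0,0],"turn":-0.0742,"gripper":0.2},{"dp":[0,0,0],"turn":-0.0742,"gripper":0.2}]'
python3 -m jog '[{"dp":[-2.67,0,1.14],"turn":0,"gripper":0.2},{"dp":[-2.67,0,1.14],"turn":0,"gripper":0.2},{"dp":[-2.67,0,1.14],"turn":0,"gripper":0.2},{"dp":[-2.67,0,1.14],"turn":0,"gripper":0.2},{"dp":[-2.67,0,1.14],"turn":0,"gripper":0.2}]'
python3 -m jog '[{"dp":[-2.67,0,1.14],"turn":0,"gripper":0.2},{"dp":[-2.67,0,1.14],"turn":0,"gripper":0.2},{"dp":[-2.67,0,1.14],"turn":0,"gripper":0.2},{"dp":[-2.67,0,1.14],"turn":0,"gripper":0.2},{"dp":[-2.67,0,1.14],"turn":0,"gripper":0.2}]'
python3 -m jog '[{"dp":[-2.67,0,1.14],"turn":0,"gripper":0.2},{"dp":[-2.67,0,1.14],"turn":0,"gripper":0.2},{"dp":[-2.67,0,1.14],"turn":0,"gripper":0.2},{"dp":[-2.67,0,1.14],"turn":0,"gripper":0.2},{"dp":[-2.67,0,1.14],"turn":0,"gripper":0.2}]'
python3 -m jog '[{"dp":[0,0,0],"turn":0,"gripper":0.2},{"dp":[0,0,0],"turn":0,"gripper":0.2},{"dp":[0,0,0],"turn":0,"gripper":0.2},{"dp":[0,0,0],"turn":0,"gripper":0.2},{"dp":[0,0,0],"turn":0,"gripper":0.2}]'
```

```text
time: 16.17
tool_pos: [0.4622, -0.3051, 0.1901]
orientation: [[-0.258, -0.0, 0.966], [-0.966, 0.0, -0.258], [-0.0, -1.0, -0.0]]
ft_force: [-0.1, 0.3, -0.4]
finger_gap: 0.0337
time: 16.58
tool_pos: [0.4623, -0.3052, 0.1989]
orientation: [[0.113, 0.0, 0.994], [-0.994, -0.0, 0.113], [0.0, -1.0, 0.0]]
ft_force: [-0.3, 0.3, 0.0]
finger_gap: 0.0335
time: 17.0
tool_pos: [0.5045, -0.1651, 0.1987]
orientation: [[0.109, 0.0, 0.994], [-0.994, -0.0, 0.109], [0.0, -1.0, 0.0]]
ft_force: [0.6, 0.3, -0.4]
finger_gap: 0.0334
time: 17.42
tool_pos: [0.5465, -0.026, 0.1988]
orientation: [[0.11, 0.0, 0.994], [-0.994, -0.0, 0.11], [0.0, -1.0, 0.0]]
ft_force: [0.6, 0.5, -1.2]
finger_gap: 0.0332
time: 17.83
tool_pos: [0.5886, 0.1128, 0.1986]
orientation: [[0.11, 0.0, 0.994], [-0.994, -0.0, 0.11], [0.0, -1.0, 0.0]]
ft_force: [0.6, 0.7, -0.8]
finger_gap: 0.0335
time: 18.25
tool_pos: [0.5884, 0.1099, 0.1987]
orientation: [[0.108, -0.0, 0.994], [-0.994, -0.001, 0.108], [0.001, -1.0, -0.0]]
ft_force: [0.3, -0.6, -0.9]
finger_gap: 0.0336
```

```bash

python3 -m jog '[{"dp":[0,2,0],"turn":0,"gripper":0.2},{"dp":[0,3,0],"turn":0,"gripper":0.2},{"dp":[0,3,0],"turn":0,"gripper":0.2},{"dp":[0,2.5,0],"turn":0,"gripper":0.2},{"dp":[0,1.5,0],"turn":0,"gripper":0.2}]'
python3 -m jog '[{"dp":[0,1,0],"turn":0,"gripper":0.2},{"dp":[0,0.8,0],"turn":0,"gripper":0.2},{"dp":[0,0.7,0],"turn":0,"gripper":0.2},{"dp":[0,0.5,0],"turn":0,"gripper":0.2},{"dp":[0,0.3,0],"turn":0,"gripper":0.2}]'
python3 -m jog '[{"dp":[0,0.2,0],"turn":0,"gripper":0.2},{"dp":[0,0.2,0],"turn":0,"gripper":0.2},{"dp":[0,0.2,0],"turn":0,"gripper":0.2},{"dp":[0,0,0],"turn":0,"gripper":0.2},{"dp":[0,0,0],"turn":0,"gripper":0.2}]'
```

```text
time: 18.67
tool_pos: [0.5871, 0.1098, 0.076]
orientation: [[0.108, -0.003, 0.994], [-0.994, -0.001, 0.108], [0.001, -1.0, -0.003]]
ft_force: [0.2, -0.7, 1.2]
finger_gap: 0.0333
time: 19.08
tool_pos: [0.5887, 0.1115, 0.0457]
orientation: [[0.11, 0.001, 0.994], [-0.994, 0.0, 0.11], [0.0, -1.0, 0.001]]
ft_force: [1.2, -0.0, -0.8]
finger_gap: 0.0334
time: 19.5
tool_pos: [0.5885, 0.1117, 0.0398]
orientation: [[0.11, 0.0, 0.994], [-0.994, -0.0, 0.11], [0.0, -1.0, 0.0]]
ft_force: [0.3, -0.1, 0.3]
finger_gap: 0.0333
```

Go down in 1 mm steps to contact, expected near TCP z 0.035.

```bash

python3 -m jog '[{"dp":[0,0.1,0],"turn":0,"gripper":0.2},{"dp":[0,0.1,0],"turn":0,"gripper":0.2},{"dp":[0,0.1,0],"turn":0,"gripper":0.2},{"dp":[0,0.05,0],"turn":0,"gripper":0.2},{"dp":[0,0,0],"turn":0,"gripper":0.2}]'
python3 -m jog '[{"dp":[0,0.1,0],"turn":0,"gripper":0.2},{"dp":[0,0.05,0],"turn":0,"gripper":0.2},{"dp":[0,0,0],"turn":0,"gripper":0.2},{"dp":[0,0,0],"turn":0,"gripper":0.2},{"dp":[0,0,0],"turn":0,"gripper":0.2}]'
```

```text
time: 19.92
tool_pos: [0.5883, 0.1116, 0.036]
orientation: [[0.11, -0.0, 0.994], [-0.994, -0.0, 0.11], [0.0, -1.0, -0.0]]
ft_force: [0.4, -0.1, -0.9]
finger_gap: 0.0333
time: 20.33
tool_pos: [0.5885, 0.1117, 0.0349]
orientation: [[0.11, 0.0, 0.994], [-0.994, -0.0, 0.11], [0.0, -1.0, 0.0]]
ft_force: [-1.1, -1.0, 3.4]
finger_gap: 0.0335
```

Contact (3.4 N). Release gently, then rise.

```bash

python3 -m jog '[{"dp":[0,0,0],"turn":0,"gripper":0.42},{"dp":[0,0,0],"turn":0,"gripper":0.46},{"dp":[0,0,0],"turn":0,"gripper":0.55},{"dp":[0,0,0],"turn":0,"gripper":0.6},{"dp":[0,0,0],"turn":0,"gripper":0.6}]'
python3 -m jog '[{"dp":[0,0,0],"turn":0,"gripper":0.6},{"dp":[0,-0.5,0],"turn":0,"gripper":0.6},{"dp":[0,-1,0],"turn":0,"gripper":0.6},{"dp":[0,-2,0],"turn":0,"gripper":0.6},{"dp":[0,-3,0],"turn":0,"gripper":0.6}]'
python3 -m jog '[{"dp":[0,-3,0],"turn":0,"gripper":0.6},{"dp":[0,-3,0],"turn":0,"gripper":0.6},{"dp":[0,-3,0],"turn":0,"gripper":0.6},{"dp":[0,-3,0],"turn":0,"gripper":0.6},{"dp":[0,-3,0],"turn":0,"gripper":0.6}]'
python3 -m jog '[{"dp":[3,0,0],"turn":0,"gripper":0.6},{"dp":[3,0,0],"turn":0,"gripper":0.6},{"dp":[3,0,0],"turn":0,"gripper":0.6},{"dp":[0,0,0],"turn":0,"gripper":0.6},{"dp":[0,0,0],"turn":0,"gripper":0.6}]'
python3 - <<'E'
from h import *; import pickle
o,d=snap('wrist','w9.png');o2,e=snap('scene','s9.png'); pickle.dump((o,d,e),open('w9.pkl','wb'))
a=np.hstack([cv2.resize(d['img'][0:300,100:350],(400,480),interpolation=3),cv2.resize(e['img'][115:235,215:315],(400,480),interpolation=3)])
cv2.imwrite('pics/c9.png',cv2.convertScaleAbs(a[:,:,::-1],alpha=1.4))
R,t=wcam(o,d); b=np.load('case.npy'); q=[.5885,.1117]
print('pred tree base/tip',proj(d,[[*q,.006],[*q,.077]],R,t).round(1),proj(e,[[*q,.006],[*q,.077]]).round(1))
E
```

```text
time: 20.75
tool_pos: [0.5884, 0.1116, 0.0345]
orientation: [[0.11, -0.0, 0.994], [-0.994, 0.0, 0.11], [-0.0, -1.0, -0.0]]
ft_force: [0.1, -0.0, -0.1]
finger_gap: 0.0523
time: 21.17
tool_pos: [0.587, 0.1113, 0.0991]
orientation: [[0.11, -0.004, 0.994], [-0.994, -0.001, 0.11], [0.0, -1.0, -0.004]]
ft_force: [-0.5, 0.5, -0.5]
finger_gap: 0.0527
time: 21.58
tool_pos: [0.5881, 0.1118, 0.2524]
orientation: [[0.11, 0.001, 0.994], [-0.994, 0.0, 0.11], [-0.0, -1.0, 0.001]]
ft_force: [-0.4, 0.2, 0.0]
finger_gap: 0.0529
time: 22.0
tool_pos: [0.5984, 0.0199, 0.2505]
orientation: [[0.106, 0.001, 0.994], [-0.994, -0.001, 0.106], [0.001, -1.0, 0.001]]
ft_force: [0.0, 0.6, 0.7]
finger_gap: 0.0524
pred tree base/tip [[257.3 100. ]
 [257.4  95.9]] [[281.  193. ]
 [282.  173.6]]
```

View pics/c9.png

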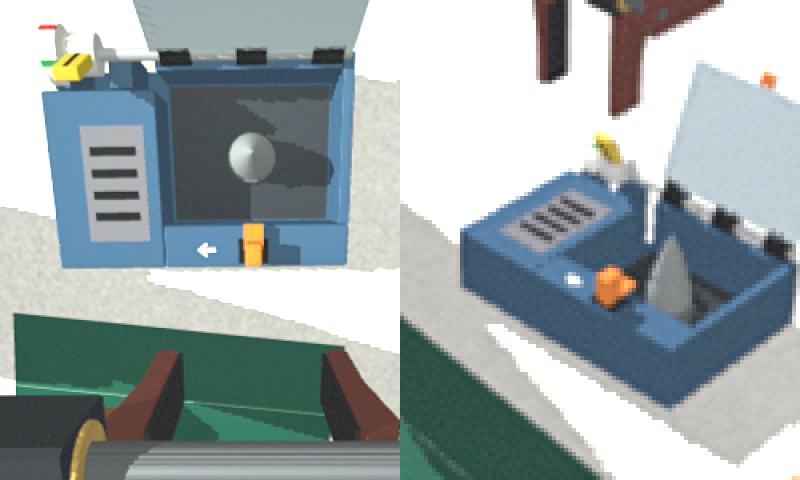

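Final view: the tree stands upright mid-floor (wrist px ≈ (257,97), scene tip ≈ (282,174), both where predicted). The cover is open, the collar lug lies by the green mark, and the gripper is clear.

```bash
python3 -c "
from bench import *
close_job(); print(get_obs()['time'])"
```

```text
the job is handed in; nothing more can be done
the job is handed in; nothing more can be done
```

I slid the latch to its end stop and the cover sprang fully open. I then pushed the collar lug round to the green mark. Last, I gripped the grey tree, set it on the compartment floor at 3.4 N contact, released it and backed away. The job was handed in at about 22 s of the 64 s allowed, and it reported no verdict.

**Last checks:**
- **Tree:** It stands upright mid-compartment, at the predicted pixels in both the wrist and scene views.
- **Cover:** It is open in both views. I judged this by eye and did not measure its angle.
- **Collar:** An image fit put it at about 1.20 rad, inside the 1.25 ± 0.15 tolerance but slightly short of the mark, with an uncertainty of about 0.05 rad. I did not measure it again after placing the tree. It looked in place in the last view.
- **Bystanders:** The arm's path kept clear of them and none was touched as far as I could tell. I did not check their positions separately.

**Disagreement:** My case position estimates from different views differed by 2–4 mm. An early reading of the lug from one view gave 0.36–0.43 rad (mark at 0.50), so I pushed it 2 mm further before retreating.

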